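# Open the oil canister at the olive stall

## Task

Open the oil canister, the one with the slanting neck: its cap is stuck, so crack it loose with a firm twist, spin it off and lay it flat in the empty steel tray. Set it down rather than letting it drop, and leave everything else on the counter where it stands.

Things in the scene. Friction and masses are not known exactly. Their poses are not given: they have to be found in the camera images.
- canister: Oil canister: white moulded plastic, 130 mm deep (x), 160 mm wide (y), 174 mm to its flat top; full, it does not budge. Origin at the centre of its underside, z up. Its -x side (turned roughly to the robot) has a shoulder sloping 30 degrees from level that carries the neck. A handle runs along y above the flat top at x = +42 mm and rises to 209 mm.
- neck: The canister's screw neck, fixed to it, leaning 30 degrees from vertical towards the canister's -x. Origin on the shoulder at the neck's foot, z along the neck's axis, outwards. 40 mm long, 31 mm across (39 over the thread); a collar 45 mm across covers its lowest 8 mm. Right-hand thread, 15 mm rise per turn: the cap comes off anticlockwise as seen from outside, looking down the neck.
- cap_center (a point): Screw cap: grey ribbed plastic, 50 mm across, 30 mm high, about 30 g, hollow, open below. This point is its centre, half-way up on its axis; z along its axis towards its closed top. Screwed home, its lower edge is 14 mm above the shoulder: its centre is 29 mm along the neck's axis from the neck's origin.
- neck_mouth (a point): Centre of the neck's mouth, 40 mm along its axis. The stuck cap gives way to about 1 N m anticlockwise, within the first 0.5 rad (grip firmly: below about 15 N the fingers slip); then it turns almost freely, rising as it turns, and stays put if let go. The thread holds it against a pull until about half a turn (3.2 rad) from home; then it lifts off, and would sit askew if let go.
- tray_in (a point): Empty shallow steel tray, 150 mm (x) by 200 mm (y) over all, rim 18 mm above the table, walls and floor 4 mm thick; it does not move. This point is the centre of its inner floor, 4 mm above the table, with the tray's axes.
- olive_jar: Bystander: glass jar of olives with a steel lid, 72 mm across, 93 mm high. Origin at the centre of its underside.
- stick_cup: Bystander: small steel cup of cocktail sticks, 58 mm across, 90 mm high with its sticks. Origin at the centre of its underside.
- ladle: Bystander: steel serving spoon lying flat, 210 mm long. Origin at the centre of its underside.
- tongs: Bystander: steel serving tongs lying flat, 190 mm long. Origin at the centre of its underside.
- vinegar_bottle: Bystander: green glass bottle, 62 mm across, 205 mm high. Origin at the centre of its underside.
- tub_stack: Bystander: nested stack of milky-clear tubs, 106 mm across, 85 mm high. Origin at the centre of its underside.
- shaker: Bystander: glass spice shaker with a steel top, 46 mm across, 83 mm high. Origin at the centre of its underside.
Not all that is in view belongs to the job. Of the things that look like the part that bears tray_in, the larger one is meant.

How it is judged (in metres and radians):
On the way:
1. the cap has been unscrewed and lifted clear of the neck (z of cap_center in the frame of neck above 0.062 m), for 0.1 s.
At the end, for the whole second after the job is handed in: The cap lies flat (within 6 degrees, either way up) and at rest on the tray's floor, wholly inside its rim: its centre within 50 mm of the tray's centre across (x) and 75 mm along (y), and less than 20 mm above the tray's floor (x of cap_center in the frame of tray_in between -0.05 and 0.05 m and y of cap_center in the frame of tray_in between -0.075 and 0.075 m and z of cap_center in the frame of tray_in below 0.02 m and (angle between cap_center's own z axis and vertical below 0.1 rad or angle between cap_center's own z axis and vertical above 3.04 rad) and linear speed of cap below 0.02 m/s); the robot touches nothing.
It fails at once if the cap is dropped or thrown (it moves faster than 1 m/s, as after a fall of 5 cm) (linear speed of cap above 1 m/s).
It fails at once if one of the other things is shoved or knocked over (moved more than 30 mm) (distance of any of olive_jar, stick_cup, ladle, tongs, vinegar_bottle, tub_stack, shaker from where it was at the start of the episode above 0.03 m).
It also fails if it takes over 58 s, if anything falls off the work surface, if the arm or the gripper's body presses on something with over 40 N, if the wrist force passes 120 N, or if a joint passes its speed limit or range.

## Robot

A 6-joint arm with a two-finger parallel gripper is mounted at the origin on the work surface. World frame = base frame: x ahead of the robot, y to its left, z up, the work surface at z = 0. Lengths are in mm, angles in rad, forces in N, time in s.
With the tool pointing down it reaches from about 300 to 775 mm from the base axis. Payload 14.6 kg.
Tool frame: the origin (TCP) lies midway between the tips of the shut fingers; the grasp point (between the pads) lies 19 mm behind it; y points along the fingers, z is the direction in which the jaws open and shut, and the axes are right-handed (so a half turn about y gives the same grasp; the last joint's range is limited). The gripper opens to 94 mm and grips with 3 to 60 N. Pads are 16 mm wide; open, the fingers measure 119 mm over their backs; the gripper's body (75 mm by 177 mm) begins 78 mm behind the grasp point.
Start: joints at [-1.415, 0.3, 1.521, -0, 1.321, -0.067], TCP at [121.522, -536.397, 174.146] pointing down, gripper open.
Joint ranges: [-3.03, 3.03], [-0.79, 2.21], [0.23, 2.52], [-1.04, 4.18], [0, 3.07], [-2.55, 2.55]. Speed limits (rad/s): [2.22, 2.22, 2.57, 3.14, 3.14, 3.14].

## Interface

Orientations are given as [roll, pitch, yaw] about the fixed x, y, z axes, in that order (R = Rz(yaw) Ry(pitch) Rx(roll)).
In Python, from cell import manip gives the robot as it stands.
- The arm moves only by the tool play_rows, never from a script. Its argument "series" is a list of rows, each a list of 3 entries, a list of its own where there are three numbers: the shift along the tool's x, y, z in m, then the turn about the tool's y in rad, then the closure, from 0 (fully open) to 1 (shut). In form: [[[dx, dy, dz], twist, grip], ...]. A call has 1 to 20 rows; each row is the pose to reach, as a shift and turn from the pose measured when the call began, along the tool's axes at that moment; what a row does not reach only later rows make up. A row lasts 1/10 s, in which the tool goes at most 50 mm and 8.59 degrees, less where a joint would pass 70% of its speed; a pose out of reach is approached as far as the arm can. A call with a gripper value outside its range is refused whole. The fingers move at their own pace and stop on an object; "squeeze" is the grip in N (left out, the last holds). Time passes only in rows, so rows that repeat a pose let the fingers close. It gives the time, the measured TCP pose, the force and the opening at its end, in the units of the state.
- manip.read_state(): the state, without advancing time (a new reading comes with each control period).
- manip.camera(name): name is "scene" or "top" or "wrist"; returns the picture (384x512x3 uint8, red, green, blue); there is no depth.
- manip.camera_params(name): a dict with "K" (3x3 intrinsics, pixels), "rvec" (rotation vector, rad) and "tvec" (3), from world to camera coordinates, as OpenCV has them. Camera axes: x right, y down, z forward; pixel columns grow to the right and rows downward; lengths in mm; the calibration is good to about 2 mm. The wrist camera is an equidistant fisheye: a pixel r from the principal point sees the ray r / f radians off the axis. A picture is of the moment at which its call begins: read the wrist's pose just before it. camera_params takes no time and is no camera call; for the wrist camera it gives the pose at the moment of the call.
- manip.sign_off(): hands the job in, once; it reports no verdict.
The state is a dict: "clock": time; "joints": joint angles; "qd": joint speeds; "effort": joint torques, N m; "eef_pos": TCP position; "eef_rot": TCP orientation; "wrist_force": force on the tool from outside, world axes, zero at the start; "moment": the same for the moment, N m; "finger_gap": finger opening in mm.
Only numpy, scipy, OpenCV 4.12 (cv2) and the standard library are available. Lean on these libraries where they do the work, as an engineer would, in place of code of your own. Each camera call takes 0.05 s, during which the arm holds its last target. There are 200 camera calls.

## Working session

There is one attempt and no reset: what is moved stays moved. The work goes in short steps, Python scripts to look and compute and a tool call to move; the robot and the scene stay as the last step left them, time stands still between calls to the robot, and variables do not carry over. Pictures are saved under pics/ and viewed, about 8 in all and at most 12, crops included, and the job is handed in when it is done.

Besides the shell and the picture viewer there is one more tool, called as a command line: name --argument value ..., lists and objects as JSON in quotes. play_rows: Moves the arm, as the interface text tells. Its arguments: {"type":"object","properties":{"series":{"type":"array","items":{"type":"array"}},"squeeze":{"type":"number"}},"required":["series"]}

```bash
mkdir -p pics; ls; python3 - <<'E'
from cell import manip
import cv2,numpy as np
print(manip.read_state())
for n in("scene","top"):
    im=manip.camera(n);p=manip.camera_params(n);print(n,p)
    cv2.imwrite(f"pics/{n}0.png",cv2.resize(im[:,:,::-1],(800,600),interpolation=cv2.INTER_CUBIC))
E
```

```text
pics
{'clock': 0.0, 'joints': array([-1.41459830e+00,  3.00499720e-01,  1.52156508e+00, -1.90981507e-05,
        1.32070888e+00, -6.65827444e-02]), 'qd': array([-0.00058232,  0.00070981,  0.00230877, -0.00030685, -0.00099187,
        0.0004737 ]), 'effort': array([-1.53592387e-04, -5.31811166e+01, -3.52736771e+01,  7.08374265e-02,
        2.43608822e-02, -9.29064868e-05]), 'eef_pos': array([ 121.47308719, -536.11394156,  173.5774267 ]), 'eef_rot': array([-1.57197597e+00,  6.01204286e-05, -2.91880718e+00]), 'wrist_force': array([-0.0155673 , -0.03800185,  0.90345522]), 'moment': array([-0.00065286,  0.03621549,  0.02909565]), 'finger_gap': 94.09990724739731}
scene {'K': array([[385.54063851,   0.        , 256.5485575 ],
       [  0.        , 385.54063851, 195.45502434],
       [  0.        ,   0.        ,   1.        ]]), 'rvec': array([ 1.85016442,  1.22377719, -0.66149672]), 'tvec': array([-163.44025542, -110.10418342, 1693.29817086])}
top {'K': array([[439.84521511,   0.        , 259.68989592],
       [  0.        , 439.84521511, 190.85793268],
       [  0.        ,   0.        ,   1.        ]]), 'rvec': array([ 2.20198706, -2.1578183 ,  0.10843534]), 'tvec': array([ -33.49565   ,  453.69595771, 1380.41615761])}
```

View pics/scene0.png

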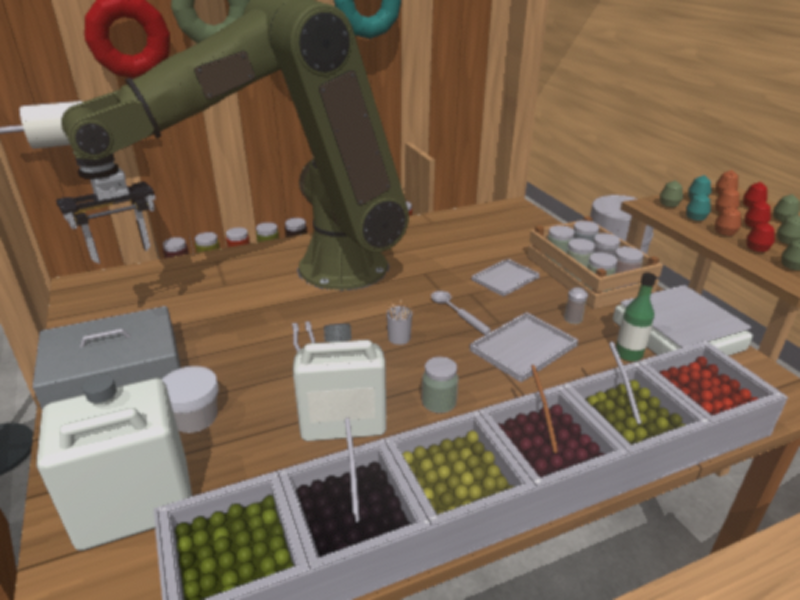

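View pics/top0.png

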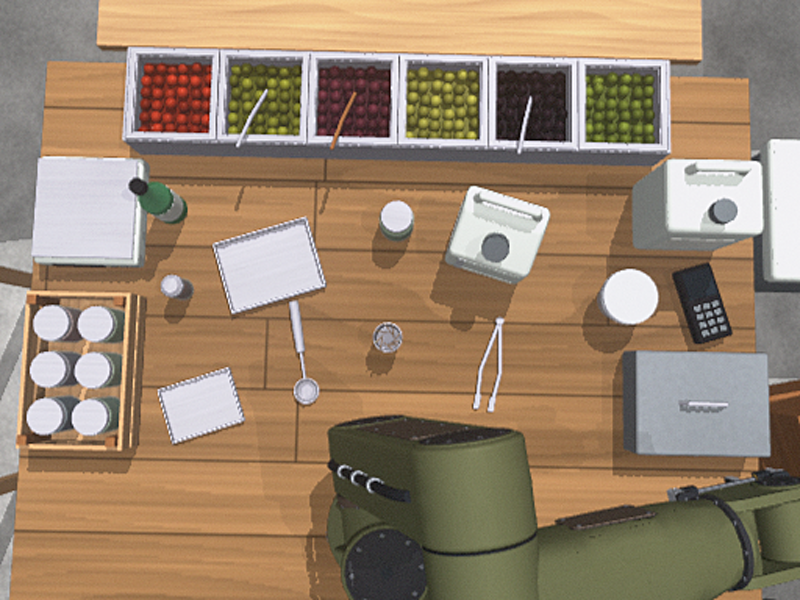

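The scene view shows the slant-neck canister in the middle, with its cap around (338,332). In the top view the cap is at (496,246), the handle runs (478,192)-(543,215), and the larger tray's corners are (213,247), (306,217), (327,287) and (234,313).

```bash
cat > h.py <<'E'
from cell import manip
import cv2,numpy as np
from scipy.spatial.transform import Rotation as Ro
def ray(n,uv,P=None):
    p=P or manip.camera_params(n);R=cv2.Rodrigues(p["rvec"])[0];K=p["K"]
    v=np.array([(uv[0]-K[0,2])/K[0,0],(uv[1]-K[1,2])/K[1,1]])
    if n=="wrist":
        t=np.hypot(*v);d=np.r_[v/t*np.sin(t),np.cos(t)] if t>0 else np.array([0,0,1.])
    else: d=np.r_[v,1]
    d=R.T@d; return -R.T@p["tvec"],d/np.linalg.norm(d)
def atz(n,uv,z,P=None):
    o,d=ray(n,uv,P);return o+d*(z-o[2])/d[2]
def tri(rs):
    A=[np.eye(3)-np.outer(d,d) for o,d in rs];b=[a@o for a,(o,d) in zip(A,rs)]
    x=np.linalg.solve(sum(A),sum(b));return x,[np.linalg.norm(a@(x-o)) for a,(o,d) in zip(A,rs)]
def project(n,X,P=None):
    p=P or manip.camera_params(n);R=cv2.Rodrigues(p["rvec"])[0];c=np.atleast_2d(X)@R.T+p["tvec"];K=p["K"]
    if n=="wrist":
        r=np.linalg.norm(c[:,:2],axis=1);s=np.arctan2(r,c[:,2])/np.maximum(r,1e-9);v=c[:,:2]*s[:,None]
    else: v=c[:,:2]/c[:,2:]
    return v*[K[0,0],K[1,1]]+K[:2,2]
E
python3 - <<'E'
from h import *
np.set_printoptions(precision=1,suppress=True)
s=.64
c=[atz("top",np.array(q)*s,18) for q in [(213,247),(306,217),(327,287),(234,313)]]
c=np.array(c);print(c,c.mean(0),[np.linalg.norm(c[i]-c[i-1]) for i in range(4)])
h=[atz("top",np.array(q)*s,209) for q in [(474,193),(546,216)]];print(h, np.linalg.norm(h[0]-h[1]))
print(tri([ray("top",np.array([496,246])*s),ray("scene",np.array([338,330])*s)]))
for n,uv in dict(olive=(397,212,93),cup=(388,333,90),tongs=(490,365,5),ladle=(300,350,5),tub=(629,296,85)).items(): print(n,atz("top",np.array(uv[:2])*s,uv[2]))
# box top corners
im=manip.camera("top");cr=im[110:190,275:365,::-1];cv2.imwrite("pics/crop1.png",cv2.resize(cr,None,fx=7,fy=7,interpolation=cv2.INTER_CUBIC))
im=manip.camera("scene");cr=im[195:285,175:260,::-1];cv2.imwrite("pics/crop2.png",cv2.resize(cr,None,fx=6,fy=6,interpolation=cv2.INTER_CUBIC))
a=cv2.imread("pics/crop1.png");b=cv2.imread("pics/crop2.png")
H=600;print(a.shape,b.shape)
E
```

```text
[[551.7 372.8  18. ]
 [618.3 184.6  18. ]
 [474.2 137.   18. ]
 [417.1 324.2  18. ]] [515.3 254.7  18. ] [np.float64(143.12159755879495), np.float64(199.68163501386763), np.float64(151.74754339006176), np.float64(195.70799207964592)]
[array([ 628.8, -141. ,  209. ]), array([ 589.9, -270.2,  209. ])] 134.91538385010168
(array([ 539.3, -183.6,  179.9]), [np.float64(1.7748207941563532), np.float64(1.7748207941563614)])
olive [616.5  -3.2  93. ]
cup [380.    9.2  90. ]
tongs [ 322.1 -199.5    5. ]
ladle [344.9 189.6   5. ]
tub [ 461.8 -459.2   85. ]
(560, 630, 3) (540, 510, 3)
```

View pics/crop1.png

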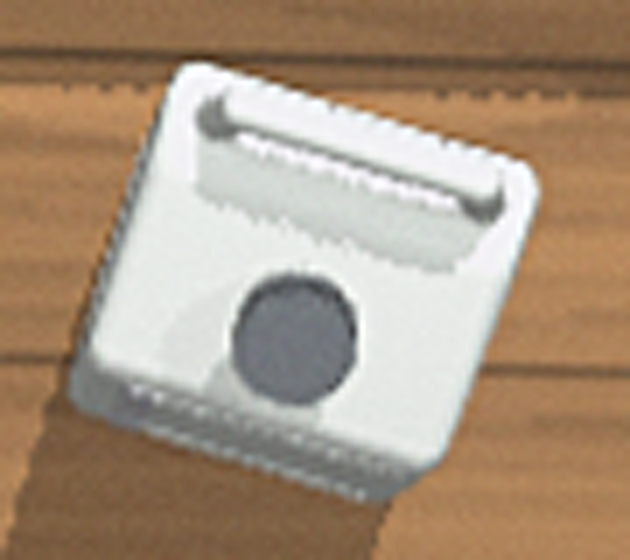

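The crop shows the cap disc centred at crop (297,338). It is in line with the middle of the handle, so canister y is about 0. The tray edges come out at about 146 x 198 mm, which agrees with the given size. The tool can only turn about its own pointing axis, so it stays vertical. I'll therefore grip with the jaws along canister y (horizontal, perpendicular to the neck) and ratchet. First I'll move above the cap.

play_rows --series '[[[0,-0.13,0],0,0],[[0,-0.13,0],0,0],[[0,-0.13,0],0,0],[[-0.476,-0.13,-0.255],0.517,0],[[-0.476,-0.13,-0.255],0.517,0],[[-0.476,-0.13,-0.255],0.517,0],[[-0.476,-0.13,-0.255],0.517,0],[[-0.476,-0.13,-0.255],0.517,0],[[-0.476,-0.13,-0.255],0.517,0],[[-0.476,-0.13,-0.255],0.517,0],[[-0.476,-0.13,-0.255],0.517,0],[[-0.476,-0.13,-0.255],0.517,0],[[-0.476,-0.13,-0.255],0.517,0],[[-0.476,-0.13,-0.255],0.517,0],[[-0.476,-0.13,-0.255],0.517,0],[[-0.476,-0.13,-0.255],0.517,0],[[-0.476,-0.13,-0.255],0.517,0],[[-0.476,-0.13,-0.255],0.517,0],[[-0.476,-0.13,-0.255],0.517,0],[[-0.476,-0.13,-0.255],0.517,0]]' --squeeze 60

```text
clock: 2.2
eef_pos: [529.0, -183.0, 304.2]
eef_rot: [-1.571, 0.0, 2.846]
wrist_force: [0.7, 0.1, -0.1]
finger_gap: 93.9
```

```bash
python3 - <<'E'
from h import *
import pickle
s=manip.read_state();print(s["clock"],s["joints"],s["eef_pos"],s["eef_rot"])
P=manip.camera_params("wrist");im=manip.camera("wrist");pickle.dump((P,im),open("w1.pkl","wb"))
R=cv2.Rodrigues(P["rvec"])[0];print(P["K"],-R.T@P["tvec"],R)
for z in (175,180,185): print(project("wrist",[[539,-184,z]],P))
cv2.imwrite("pics/w1.png",cv2.resize(im[:,:,::-1],(800,600),interpolation=cv2.INTER_CUBIC))
E
```

```text
2.2 [-3.98819132e-01  2.62099745e-01  1.27265110e+00  5.49263909e-04
  1.60685737e+00  1.46724719e+00] [ 529.03167682 -183.03815618  304.23121253] [-1.57134390e+00  4.12622888e-05  2.84634244e+00]
[[297.31863964   0.         257.87569835]
 [  0.         297.31863964 192.62441795]
 [  0.           0.           1.        ]] [ 603.28090591 -206.58428118  513.65966067] [[-2.90745160e-01 -9.56800317e-01 -6.36636048e-04]
 [-9.22034249e-01  2.80002855e-01  2.67303658e-01]
 [-2.55577965e-01  7.83042451e-02 -9.63612136e-01]]
[[255.54663816 171.1469023 ]]
[[255.51050277 172.00714556]]
[[255.4733314  172.89250075]]
```

View pics/w1.png

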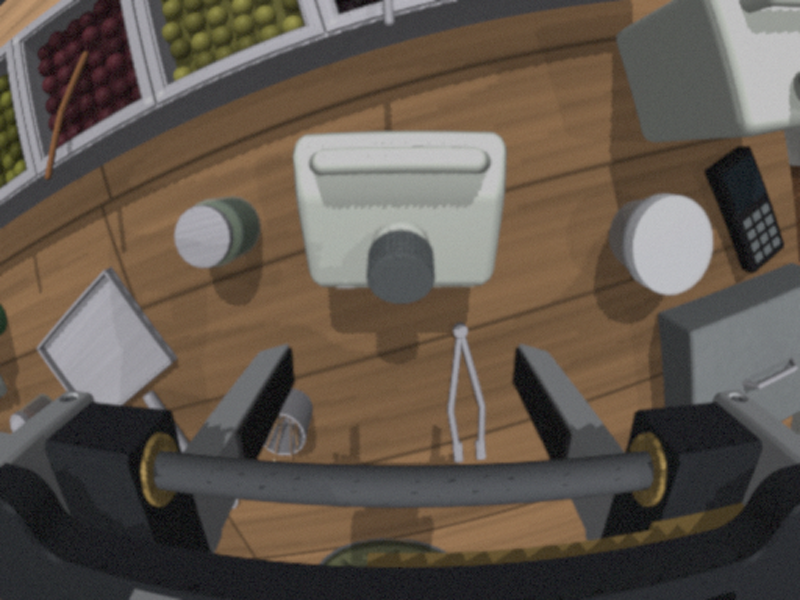

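The wrist view shows the jaws lined up with the handle. The cap's outline spans x 367-435 and y 230-305, so its centre is about (401,267), and the predicted position agrees. I'll triangulate it with the top view and fit the canister model.

```bash
python3 - <<'E'
from h import *
import pickle
np.set_printoptions(precision=1,suppress=True)
P,im=pickle.load(open("w1.pkl","rb"))
print(tri([ray("top",(317.4,158.3)),ray("wrist",(256.6,170.9),P)]))
print("handle",[atz("wrist",np.array(q)*.64,209,P) for q in [(315,162),(489,160)]],"top crop",[atz("top",(275+a/7,110+b/7),209) for a,b in [(220,100),(500,185)]])
# fit: params canister x,y,yaw, neck x_n with cap silhouette centroids
from scipy.optimize import least_squares
from scipy.spatial import ConvexHull
th=np.linspace(0,2*np.pi,60)
cap=np.array([[25*np.cos(t),25*np.sin(t),z] for z in(-15,15) for t in th])
def bb(n,X,P=None):
    u=project(n,X,P);return np.r_[u.min(0),u.max(0)]
def f(p):
    R=Ro.from_euler("zy",[p[3],-np.pi/6]).as_matrix()
    X=cap@R.T+p[:3]
    a=bb("wrist",X,P)-np.array([367,230,435,305])*.64
    b=bb("top",X)-np.array([275+231/7,110+272/7,275+358/7,110+407/7])
    return np.r_[a,b,(p[3]+.293)*20]
r=least_squares(f,[539,-184,178,-.293]);print(r.x,r.fun)
E
```

```text
(array([ 538. , -185.7,  171.9]), [np.float64(0.7135450705485409), np.float64(0.7135450705484626)])
handle [array([ 629.4, -154.2,  209. ]), array([ 597.6, -263.4,  209. ])] top crop [array([ 626.9, -149.6,  209. ]), array([ 594.9, -261.7,  209. ])]
[ 537.  -184.2  167.1   -0.3] [-0.7 -0.3  1.   0.  -0.8 -0.1 -0.3  0.6 -0. ]
```

The cap centre is about (537,-185,170), and the canister geometry agrees with that to within a few mm. I'll descend with the jaws pre-closed and turned +0.35, then grip.

play_rows --series '[[[-0.0085,0.05,-0.001],0.15,0.3],[[-0.0085,0.09,-0.001],0.3,0.3],[[-0.0085,0.12,-0.001],0.35,0.3],[[-0.0085,0.135,-0.001],0.35,0.3],[[-0.0085,0.147,-0.001],0.35,0.3],[[-0.0085,0.147,-0.001],0.35,0.3],[[-0.0085,0.147,-0.001],0.35,0.3]]' --squeeze 60

```text
clock: 2.95
eef_pos: [537.9, -184.5, 158.1]
eef_rot: [-1.572, 0.001, 2.497]
wrist_force: [-0.3, -0.4, 0.2]
finger_gap: 65.6
```

play_rows --series '[[[0,0,0],0,1],[[0,0,0],0,1],[[0,0,0],0,1],[[0,0,0],0,1],[[0,0,0],0,1],[[0,0,0],0,1]]' --squeeze 60

```text
clock: 3.55
eef_pos: [541.6, -178.8, 161.4]
eef_rot: [-1.584, 0.003, 2.499]
wrist_force: [16.3, 50.6, 27.4]
finger_gap: 22.5
```

```bash
python3 - <<'E'
from h import *
s=manip.read_state();print(s)
im=manip.camera("wrist")
cv2.imwrite("pics/w2.png",cv2.resize(im[:,:,::-1],(800,600),interpolation=cv2.INTER_CUBIC))
E
```

```text
{'clock': 3.55, 'joints': array([-0.3895224 ,  0.35039789,  1.48457768,  0.01264232,  1.30010141,
        1.82089384]), 'qd': array([ 0.02072966, -0.01205846, -0.0112817 ,  0.02895079,  0.00247249,
        0.00378556]), 'effort': array([-29.42547977, -39.18843985, -24.53368664, -13.46862942,
        -1.29944343,  -0.6439282 ]), 'eef_pos': array([ 541.56504503, -178.77108917,  161.3868956 ]), 'eef_rot': array([-1.58422803,  0.00327262,  2.49860984]), 'wrist_force': array([16.28735481, 50.60642682, 27.4204726 ]), 'moment': array([ 9.64090235, -2.99615844, -0.56565798]), 'finger_gap': 22.48150947929364}
```

View pics/w2.png

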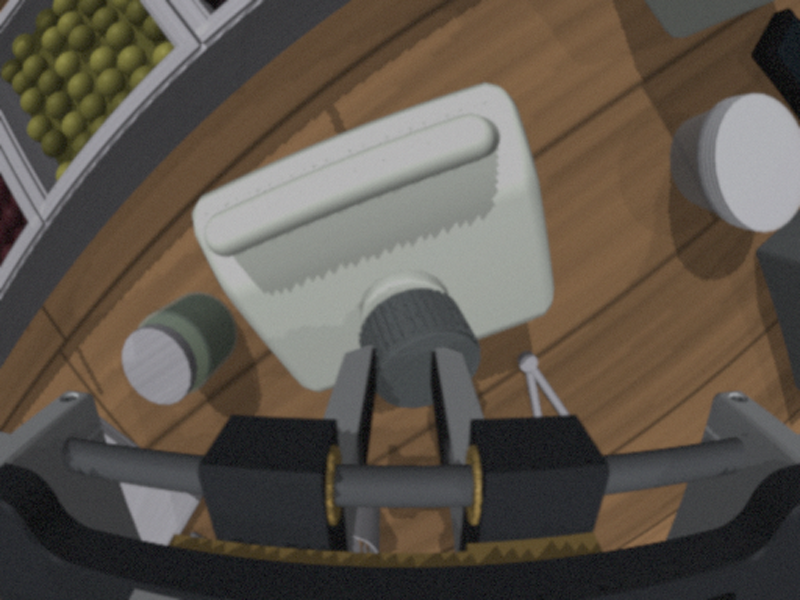

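The wrist view shows that the fingers (tips near (360,352) and (440,352)) have slid off towards the near, upper side of the cap. The cap's outline spans x 360-480 and y 287-406. I'll release, then refit the cap position with this close view.

play_rows --series '[[[0,0,0],0,0.3],[[0,0,0],0,0.3],[[0,0,0],0,0.3],[[0,-0.01,0],-0.35,0.3],[[0,-0.01,0],-0.35,0.3],[[0,-0.01,0],-0.35,0.3],[[0,-0.01,0],-0.35,0.3]]'

```text
clock: 4.3
eef_pos: [541.6, -178.8, 171.5]
eef_rot: [-1.583, 0.008, 2.849]
wrist_force: [0.4, 0.4, 0.4]
finger_gap: 65.3
```

```bash
python3 - <<'E'
from h import *
import pickle
s=manip.read_state();print(s["clock"],s["eef_pos"],s["eef_rot"],s["wrist_force"],s["finger_gap"])
P=manip.camera_params("wrist");im=manip.camera("wrist");pickle.dump((P,im,s),open("w3.pkl","wb"))
R=Ro.from_euler("xyz",s["eef_rot"]).as_matrix()
for o in (0,-19,-40): print(o,project("wrist",s["eef_pos"]+R@[0,o,0],P)-[120,0])
cr=im[110:300,120:400,::-1];print(cr.shape)
cv2.imwrite("pics/w3.png",cv2.resize(cr,None,fx=2.8,fy=2.8,interpolation=cv2.INTER_CUBIC))
E
```

```text
4.3 [ 541.55832038 -178.80315558  171.4647361 ] [-1.58283789  0.00791175  2.84891839] [0.35237442 0.3805807  0.39491626] 65.27900065833731
0 [[136.75769736 218.023955  ]]
-19 [[136.65846493 227.59910636]]
-40 [[136.52793773 240.28199564]]
(190, 280, 3)
```

View pics/w3.png

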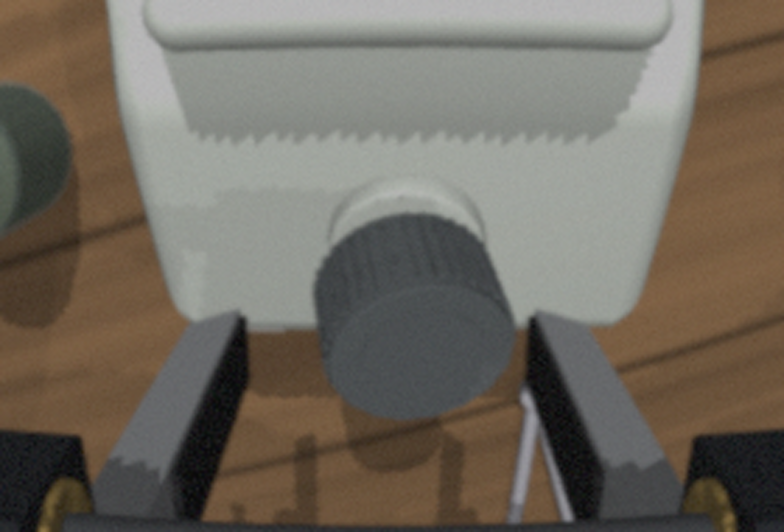

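The cap is clearly in view: crop x 314-516 and y 212-417, with the fingers about 32 crop pixels to its left. Refitting with this view.

```bash
cat > fit.py <<'E'
from h import *
import pickle
from scipy.optimize import least_squares
np.set_printoptions(precision=1,suppress=True)
P1=pickle.load(open("w1.pkl","rb"))[0];P3,_,s=pickle.load(open("w3.pkl","rb"))
th=np.linspace(0,2*np.pi,60)
cap=np.array([[25*np.cos(t),25*np.sin(t),z] for z in(-15,15) for t in th])
def bb(n,X,P=None):
    u=project(n,X,P);return np.r_[u.min(0),u.max(0)]
def parts(p):
    R=Ro.from_euler("zy",[-.287,-np.pi/6]).as_matrix()
    X=cap@R.T+p
    a=bb("wrist",X,P1)-np.array([367,230,435,305])*.64
    b=bb("top",X)-np.array([275+231/7,110+272/7,275+358/7,110+407/7])
    c=bb("wrist",X,P3)-(np.array([314,212,516,417])/2.8+[120,110,120,110])
    return a,b,c
for sel in ([0,1,2],[2],[1,2],[0,2]):
    r=least_squares(lambda p:np.concatenate([parts(p)[i] for i in sel]),[539,-184,172]);print(sel,r.x,r.fun)
R=Ro.from_euler("xyz",s["eef_rot"]).as_matrix()
r=least_squares(lambda p:np.concatenate(parts(p)),[539,-184,172])
print("cap rel grasp pt in tool axes",R.T@(r.x-s["eef_pos"])+[0,19,0])
E
python3 fit.py
```

```text
[0, 1, 2] [ 536.5 -184.9  173.8] [-0.4  0.6  2.1  1.8 -0.3 -0.3  0.3  0.5 -0.6 -1.1 -0.5 -0.5]
[2] [ 535.5 -185.   173. ] [ 0.1 -0.1 -0.1  0.1]
[1, 2] [ 535.8 -185.1  173.7] [-0.2 -0.1  0.4  0.7 -0.1 -0.3 -0.   0.2]
[0, 2] [ 536.5 -184.9  173.7] [-0.4  0.6  2.1  1.8 -0.6 -1.1 -0.5 -0.5]
cap rel grasp pt in tool axes [ 3.1 16.6  7.2]
```

The cap centre comes out at (536,-185,173.5). The slip came from gripping it skewed, so I'll grip square to the neck this time, before any turn.

play_rows --series '[[[0.0035,0,0.0072],0,0.3],[[0.0035,0.008,0.0072],0,0.3],[[0.0035,0.016,0.0072],0,0.3],[[0.0035,0.016,0.0072],0,0.3],[[0.0035,0.016,0.0072],0,1],[[0.0035,0.016,0.0072],0,1],[[0.0035,0.016,0.0072],0,1],[[0.0035,0.016,0.0072],0,1],[[0.0035,0.016,0.0072],0,1]]' --squeeze 60

```text
clock: 5.25
eef_pos: [536.5, -184.8, 155.6]
eef_rot: [-1.582, 0.009, 2.847]
wrist_force: [-0.2, -3.8, 0.3]
finger_gap: 46.7
```

It's gripped (46.7 mm, small forces). Now the cracking stroke.

play_rows --series '[[[0,0,0],-0.1,1],[[0,0,0],-0.2,1],[[0,-0.0005,0],-0.3,1],[[0,-0.0005,0],-0.3,1]]' --squeeze 60

```text
clock: 5.65
eef_pos: [536.8, -186.2, 156.5]
eef_rot: [-1.577, 0.013, -3.133]
wrist_force: [2.0, -9.9, -0.1]
finger_gap: 47.0
```

```bash
python3 - <<'E'
from h import *
s=manip.read_state();print(s["clock"],s["eef_pos"],s["eef_rot"],s["wrist_force"],s["moment"],s["finger_gap"],s["joints"])
E
```

```text
5.65 [ 536.84252433 -186.15445734  156.51518774] [-1.57679541  0.01320905 -3.13347526] [ 1.97731016 -9.88463852 -0.09224031] [-2.08035778 -0.3841079   0.09180949] 47.011214026602 [-0.40398734  0.3477652   1.49971697  0.01124548  1.28442713  1.15552764]
```

play_rows --series '[[[0,-0.0003,0],-0.1,1],[[0,-0.0005,0],-0.2,1],[[0,-0.0005,0],-0.2,1]]'

```text
clock: 5.95
eef_pos: [537.9, -187.0, 157.3]
eef_rot: [-1.572, 0.017, -2.93]
wrist_force: [7.3, -4.5, -2.8]
finger_gap: 47.2
```

```bash
python3 - <<'E'
from h import *
s=manip.read_state();print(s["clock"],s["eef_pos"],s["eef_rot"],s["wrist_force"],s["moment"],s["finger_gap"])
im=manip.camera("wrist");cr=im[110:300,120:400,::-1]
cv2.imwrite("pics/w4.png",cv2.resize(cr,None,fx=2.8,fy=2.8,interpolation=cv2.INTER_CUBIC))
E
```

```text
5.95 [ 537.87164699 -187.01330164  157.28186284] [-1.57173233  0.01664979 -2.9299579 ] [ 7.34144089 -4.47572918 -2.80965881] [-1.18350033 -1.5875501   0.41188589] 47.17188776560155
```

View pics/w4.png

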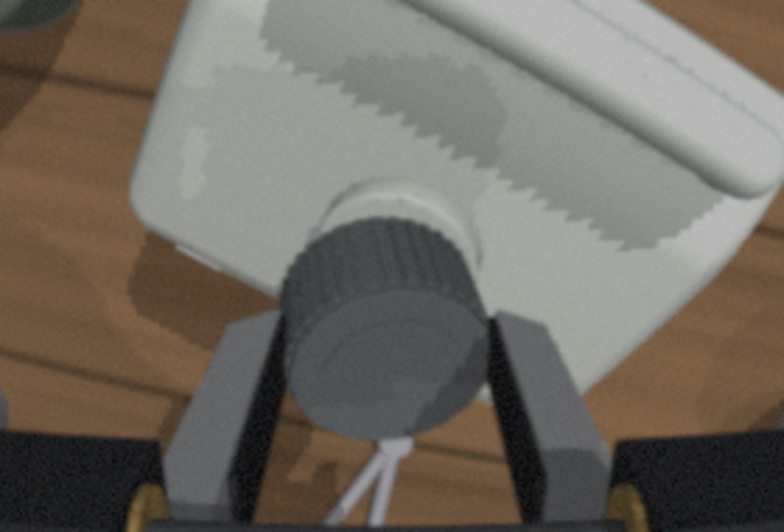

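The pads hold squarely on the cap. The moments dropped to about 0.4 N m at 60 N, so the cap has cracked loose and is turning rather than slipping. I'll ratchet on with regrips.

play_rows --series '[[[0,-0.0003,0],-0.12,1],[[0,-0.0005,0],-0.2,1],[[0,-0.0005,0],-0.2,0.35],[[0,-0.0005,0],-0.2,0.35],[[0.0024,0,-0.0027],-0.2,0.35],[[0.0024,0,-0.0027],-0.05,0.35],[[0.0024,0,-0.0027],0.1,0.35],[[0.0024,0,-0.0027],0.25,0.35],[[0.0024,0,-0.0027],0.4,0.35],[[0.0024,0,-0.0027],0.55,0.35],[[0.0024,0,-0.0027],0.55,0.35],[[0.0024,0,-0.0027],0.55,1],[[0.0024,0,-0.0027],0.55,1],[[0.0024,0,-0.0027],0.55,1],[[0.0024,0,-0.0027],0.55,1]]'

```text
clock: 7.5
eef_pos: [536.1, -181.9, 158.6]
eef_rot: [-1.586, 0.015, 2.804]
wrist_force: [0.9, 29.3, 20.1]
finger_gap: 33.2
```

It slipped to the edge again (gap 33 mm). Looking before retrying.

play_rows --series '[[[0,0,0],0,0.3],[[0,0,0],0,0.3],[[0,0,0],0,0.3]]'

```text
clock: 7.8
eef_pos: [535.9, -181.9, 158.4]
eef_rot: [-1.586, 0.014, 2.804]
wrist_force: [0.2, -0.1, 0.3]
finger_gap: 54.2
```

```bash
python3 - <<'E'
from h import *
import pickle
s=manip.read_state();print(s["clock"],s["eef_pos"],s["eef_rot"],s["wrist_force"],s["moment"],s["finger_gap"])
P=manip.camera_params("wrist");im=manip.camera("wrist");pickle.dump((P,im,s),open("w5.pkl","wb"));cr=im[110:300,120:400,::-1]
cv2.imwrite("pics/w5.png",cv2.resize(cr,None,fx=2.8,fy=2.8,interpolation=cv2.INTER_CUBIC))
E
```

```text
7.8 [ 535.91159868 -181.90381042  158.38813919] [-1.58566168  0.01423077  2.80427228] [ 0.20508648 -0.11114027  0.2998909 ] [-0.01057898  0.03171547 -0.02225457] 54.18505832759262
```

View pics/w5.png

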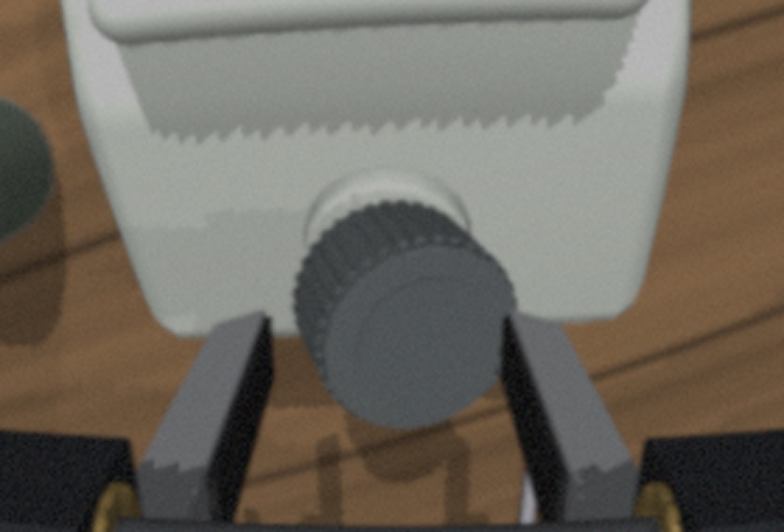

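The cap is intact on the neck and a little higher: its outline spans x 294-518 and y 200-428 in the crop. The fingers sit to its left. Refitting for the regrip.

```bash
cat > fit2.py <<'E'
from h import *
import pickle,sys
from scipy.optimize import least_squares
np.set_printoptions(precision=1,suppress=True)
f,box,vert=sys.argv[1],eval(sys.argv[2]),0
P,_,s=pickle.load(open(f,"rb"))
th=np.linspace(0,2*np.pi,60)
cap=np.array([[25*np.cos(t),25*np.sin(t),z] for z in(-15,15) for t in th])
Rt=Ro.from_euler("xyz",s["eef_rot"]).as_matrix()
def res(p,tilt):
    X=cap@(Ro.from_euler("zy",[-.287,-tilt]).as_matrix()).T+p[:3]
    u=project("wrist",X,P);return np.r_[u.min(0),u.max(0)]-(np.array(box)/2.8+[120,110,120,110])
r=least_squares(lambda p:res(p,np.pi/6),[536,-185,175]);print(r.x,r.fun)
print("cap - TCP in tool axes",Rt.T@(r.x-s["eef_pos"]),"yaw",s["eef_rot"][2])
n=np.array([-.48,.142,.866]);d=r.x-[535.8,-185,173.5];print("along n",d@n,"perp",d-n*(d@n))
E
python3 fit2.py w5.pkl "[294,200,518,428]"
```

```text
[ 537.6 -187.8  179.9] [ 0. -0. -0.  0.]
cap - TCP in tool axes [ -3.8 -21.5   4.7] yaw 2.8042722816033985
along n 4.269186590284186 perp [ 3.8 -3.4  2.7]
```

play_rows --series '[[[0,0,0.0047],-0.08,0.25],[[-0.002,-0.001,0.0047],-0.08,0.25],[[-0.002,-0.001,0.0047],-0.08,0.25],[[-0.002,-0.001,0.0047],-0.08,0.25],[[-0.002,-0.001,0.0047],-0.08,1],[[-0.002,-0.001,0.0047],-0.08,1],[[-0.002,-0.001,0.0047],-0.08,1],[[-0.002,-0.001,0.0047],-0.08,1],[[-0.002,-0.001,0.0047],-0.08,1]]'

```text
clock: 8.75
eef_pos: [537.2, -183.0, 159.3]
eef_rot: [-1.592, 0.015, 2.885]
wrist_force: [6.7, 38.6, 8.6]
finger_gap: 34.1
```

```bash
python3 - <<'E'
from h import *
import pickle
s=manip.read_state();print(s["clock"],s["eef_pos"],s["eef_rot"],s["wrist_force"],s["moment"],s["finger_gap"])
P=manip.camera_params("wrist");im=manip.camera("wrist");pickle.dump((P,im,s),open("w6.pkl","wb"));cr=im[110:300,120:400,::-1]
a=cv2.resize(cr,None,fx=2.0,fy=2.0,interpolation=cv2.INTER_CUBIC)
sc=manip.camera("scene")[185:285,150:270,::-1];b=cv2.resize(sc,(240*9//10,380*18//38),interpolation=cv2.INTER_CUBIC)
b=cv2.resize(sc,(228,190),interpolation=cv2.INTER_CUBIC)
tp=manip.camera("top")[100:200,260:380,::-1];t=cv2.resize(tp,(228,190),interpolation=cv2.INTER_CUBIC)
cv2.imwrite("pics/w6.png",np.hstack([a,np.vstack([b,t])]))
E
```

```text
8.75 [ 537.18577557 -182.98278838  159.33034963] [-1.59212465  0.01491067  2.88495428] [ 6.68399879 38.55150201  8.61404957] [ 7.00001561 -1.31165623 -0.05630752] 34.121601112010865
```

View pics/w6.png

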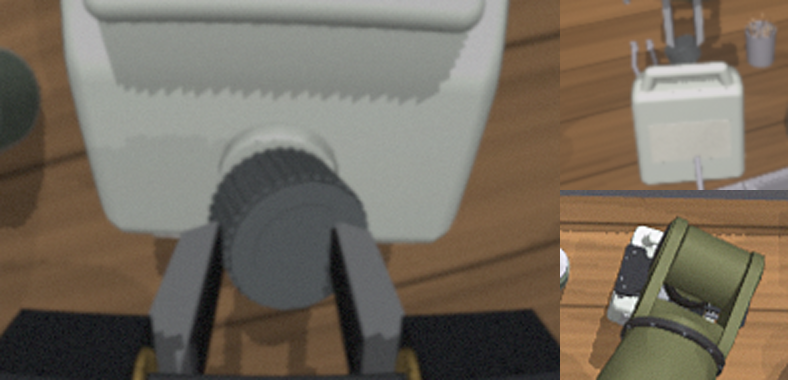

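The picture shows that the cap now leans slightly to the right (-y): its disc is at crop (294,240) and the collar at (280,150). The right finger rides over the cap's face because the grip is too high. I'll open, go about 8 mm lower, shift 5 mm right and regrip.

play_rows --series '[[[0,0,0],0,0.15],[[0,0,0.005],0,0.15],[[-0.0015,0,0.005],0.03,0.15],[[-0.0015,0.004,0.005],0.03,0.15],[[-0.0015,0.008,0.005],0.03,0.15],[[-0.0015,0.008,0.005],0.03,0.15],[[-0.0015,0.008,0.005],0.03,1],[[-0.0015,0.008,0.005],0.03,1],[[-0.0015,0.008,0.005],0.03,1],[[-0.0015,0.008,0.005],0.03,1],[[-0.0015,0.008,0.005],0.03,1],[[-0.0015,0.008,0.005],0.03,1]]' --squeeze 40

```text
clock: 10.1
eef_pos: [537.6, -187.7, 153.3]
eef_rot: [-1.592, 0.015, 2.856]
wrist_force: [-6.4, -14.3, -0.4]
finger_gap: 49.6
```

Good square grip (49.6 mm). Next stroke.

play_rows --series '[[[0,0,0],-0.14,1],[[0,-0.0006,0],-0.28,1],[[0.0004,-0.001,0],-0.42,1],[[0.0006,-0.0013,0],-0.56,1],[[0.0008,-0.0016,0],-0.7,1],[[0.0008,-0.0016,0],-0.7,1]]' --squeeze 60

```text
clock: 10.7
eef_pos: [537.1, -189.1, 156.3]
eef_rot: [-1.573, 0.026, -2.722]
wrist_force: [-5.7, -8.1, 7.5]
finger_gap: 47.9
```

```bash
python3 - <<'E'
from h import *
s=manip.read_state();print(s["clock"],s["eef_pos"],s["eef_rot"],s["wrist_force"],s["moment"],s["finger_gap"],s["joints"][5])
E
```

```text
10.7 [ 537.11100812 -189.13315909  156.27759268] [-1.57317939  0.02592929 -2.7223471 ] [-5.74491513 -8.05373508  7.48575672] [-1.91131481  0.85078559 -0.46325416] 47.9029957334773 0.7314568752882192
```

play_rows --series '[[[0,-0.001,0],0,0.25],[[0,-0.003,0],0,0.25],[[0,-0.006,0],0,0.2],[[0,-0.02,-0.0015],0.1,0.15],[[0,-0.025,-0.0015],0.25,0.15],[[0,-0.025,-0.0015],0.4,0.15],[[-0.0006,-0.025,-0.0015],0.55,0.15],[[-0.0006,-0.02,-0.0015],0.7,0.15],[[-0.0006,-0.01,-0.0015],0.7,0.15],[[-0.0006,0.0015,-0.0015],0.7,0.15],[[-0.0006,0.0015,-0.0015],0.7,0.15],[[-0.0006,0.0015,-0.0015],0.7,1],[[-0.0006,0.0015,-0.0015],0.7,1],[[-0.0006,0.0015,-0.0015],0.7,1],[[-0.0006,0.0015,-0.0015],0.7,1],[[-0.0006,0.0015,-0.0015],0.7,1],[[-0.0006,0.0015,-0.0015],0.7,1]]' --squeeze 40

```text
clock: 12.4
eef_pos: [537.5, -186.6, 155.1]
eef_rot: [-1.591, 0.019, 2.861]
wrist_force: [0.6, 7.5, 1.9]
finger_gap: 48.8
```

Good regrip. Stroke 3.

play_rows --series '[[[0,0,0],-0.14,1],[[0,-0.0006,0],-0.28,1],[[0.0004,-0.0012,0],-0.42,1],[[0.0006,-0.0016,0],-0.56,1],[[0.0008,-0.002,0],-0.65,1],[[0.0008,-0.002,0],-0.65,1]]' --squeeze 60

```text
clock: 13.0
eef_pos: [536.2, -187.2, 157.6]
eef_rot: [-1.574, 0.026, -2.768]
wrist_force: [-8.1, -1.5, 7.9]
finger_gap: 47.0
```

```bash
python3 - <<'E'
from h import *
s=manip.read_state();print(s["clock"],s["eef_pos"],s["eef_rot"],s["wrist_force"],s["moment"],s["finger_gap"],s["joints"][5])
E
```

```text
13.0 [ 536.15364155 -187.17589014  157.62731574] [-1.5742179  0.0260186 -2.7683031] [-8.08598603 -1.54441767  7.94565067] [-0.49500454  1.48073985 -0.229587  ] 46.993725962836756 0.7799039033234736
```

play_rows --series '[[[0,-0.001,0],0,0.25],[[0,-0.003,0],0,0.25],[[0,-0.006,0],0,0.2],[[0,-0.02,-0.0005],0.1,0.15],[[0,-0.025,-0.0005],0.25,0.15],[[0,-0.025,-0.0005],0.4,0.15],[[-0.0006,-0.025,-0.0005],0.55,0.15],[[-0.0006,-0.02,-0.0005],0.66,0.15],[[-0.0006,-0.01,-0.0005],0.66,0.15],[[-0.0006,0.0015,-0.0005],0.66,0.15],[[-0.0006,0.0015,-0.0005],0.66,0.15],[[-0.0006,0.0015,-0.0005],0.66,1],[[-0.0006,0.0015,-0.0005],0.66,1],[[-0.0006,0.0015,-0.0005],0.66,1],[[-0.0006,0.0015,-0.0005],0.66,1],[[-0.0006,0.0015,-0.0005],0.66,1],[[-0.0006,0.0015,-0.0005],0.66,1]]' --squeeze 40

```text
clock: 14.7
eef_pos: [537.4, -184.3, 156.6]
eef_rot: [-1.593, 0.019, 2.856]
wrist_force: [4.1, 14.5, 1.4]
finger_gap: 49.1
```

play_rows --series '[[[0,0,0],-0.14,1],[[0,-0.0006,0],-0.28,1],[[0.0004,-0.0012,0],-0.42,1],[[0.0006,-0.0016,0],-0.56,1],[[0.0008,-0.002,0],-0.65,1],[[0.0008,-0.002,0],-0.65,1]]' --squeeze 60

```text
clock: 15.3
eef_pos: [538.4, -185.3, 159.1]
eef_rot: [-1.573, 0.033, -2.774]
wrist_force: [12.8, -7.7, -5.7]
finger_gap: 48.4
```

```bash
python3 - <<'E'
from h import *
s=manip.read_state();print(s["clock"],s["eef_pos"],s["eef_rot"],s["wrist_force"],s["moment"],s["finger_gap"],s["joints"][5])
im=manip.camera("wrist");cr=im[110:300,120:400,::-1]
cv2.imwrite("pics/w7.png",cv2.resize(cr,None,fx=2.8,fy=2.8,interpolation=cv2.INTER_CUBIC))
E
```

```text
15.3 [ 538.42095458 -185.30593954  159.13075861] [-1.57263812  0.03276098 -2.77383595] [12.77168483 -7.66427674 -5.65492541] [-1.47544108 -2.85141123  0.04681259] 48.42223871951556 0.7871973963800626
```

View pics/w7.png

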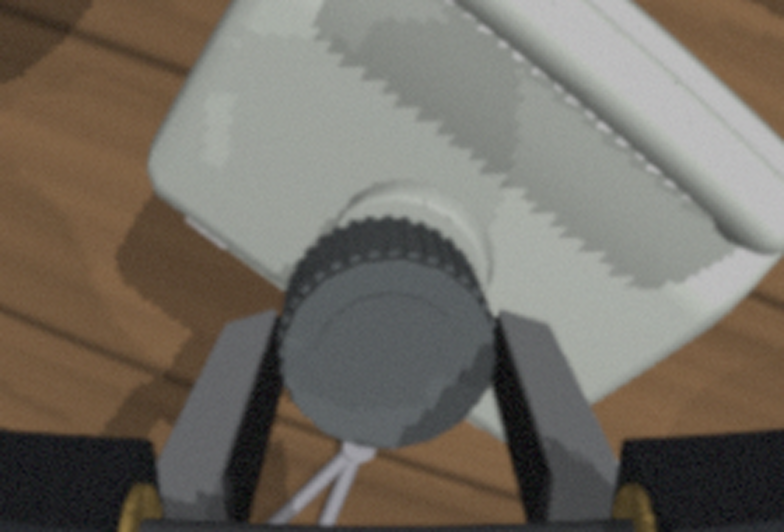

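The grip is still square: cap centred at crop (388,330) between the pads, with the collar visible at (415,205). Another regrip and stroke.

play_rows --series '[[[0,-0.001,0],0,0.25],[[0,-0.003,0],0,0.25],[[0,-0.006,0],0,0.2],[[0,-0.02,0],0.1,0.15],[[0,-0.025,0],0.25,0.15],[[0,-0.025,0],0.4,0.15],[[0,-0.025,0],0.55,0.15],[[0,-0.02,0],0.66,0.15],[[0,-0.01,0],0.66,0.15],[[0,0.0015,0],0.66,0.15],[[0,0.0015,0],0.66,0.15],[[0,0.0015,0],0.66,1],[[0,0.0015,0],0.66,1],[[0,0.0015,0],0.66,1],[[0,0.0015,0],0.66,1],[[0,0.0015,0],0.66,1],[[0,0.0015,0],0.66,1]]' --squeeze 40

```text
clock: 17.05
eef_pos: [538.7, -184.6, 158.0]
eef_rot: [-1.594, 0.025, 2.847]
wrist_force: [0.7, 5.9, 2.0]
finger_gap: 48.9
```

play_rows --series '[[[0,0,0],-0.14,1],[[0,-0.0006,0],-0.28,1],[[0.0004,-0.0012,0],-0.42,1],[[0.0006,-0.0016,0],-0.56,1],[[0.0008,-0.002,0],-0.7,1],[[0.0008,-0.002,0],-0.7,1]]' --squeeze 60

```text
clock: 17.65
eef_pos: [539.1, -185.9, 161.7]
eef_rot: [-1.567, 0.037, -2.731]
wrist_force: [4.0, -4.6, 8.1]
finger_gap: 48.6
```

```bash
python3 - <<'E'
from h import *
s=manip.read_state();print(s["clock"],s["eef_pos"],s["eef_rot"],s["wrist_force"],s["moment"],s["finger_gap"],s["joints"][5])
E
```

```text
17.65 [ 539.12889573 -185.89381303  161.69644628] [-1.56695802  0.03653684 -2.73076242] [ 4.01725349 -4.55553341  8.08966781] [-1.28572173 -0.98565314 -0.10089811] 48.600719524808625 0.7439623001088489
```

About 3.3 rad nominal. Test pull along the neck axis while turning a little further.

play_rows --series '[[[0.0006,-0.0015,-0.0005],-0.08,1],[[0.0012,-0.003,-0.001],-0.15,1],[[0.002,-0.0043,-0.0016],-0.2,1],[[0.002,-0.0043,-0.0016],-0.2,1]]' --squeeze 60

```text
clock: 18.05
eef_pos: [537.2, -186.5, 166.3]
eef_rot: [-1.556, 0.035, -2.529]
wrist_force: [4.5, -6.2, -1.8]
finger_gap: 48.8
```

Almost no resistance. Continue lifting along the neck.

play_rows --series '[[[0.0016,-0.0043,-0.002],0,1],[[0.0031,-0.0087,-0.0039],0,1],[[0.0047,-0.013,-0.0059],0,1],[[0.0062,-0.0173,-0.0078],0,1],[[0.0078,-0.0217,-0.0098],0,1],[[0.0109,-0.0303,-0.0137],0,1],[[0.014,-0.039,-0.0176],0,1],[[0.014,-0.039,-0.0176],0,1]]'

```text
clock: 18.85
eef_pos: [514.1, -180.5, 206.2]
eef_rot: [-1.554, 0.037, -2.529]
wrist_force: [0.2, 0.3, -0.6]
finger_gap: 48.5
```

```bash
python3 - <<'E'
from h import *
s=manip.read_state();print(s["clock"],s["eef_pos"],s["eef_rot"],s["wrist_force"],s["moment"],s["finger_gap"],s["joints"])
im=manip.camera("wrist");cr=im[110:300,120:400,::-1]
a=cv2.resize(cr,None,fx=2.,fy=2.,interpolation=cv2.INTER_CUBIC)
b=cv2.resize(manip.camera("scene")[185:285,150:270,::-1],(228,190),interpolation=cv2.INTER_CUBIC)
t=cv2.resize(manip.camera("top")[130:210,130:226,::-1],(228,190),interpolation=cv2.INTER_CUBIC)
cv2.imwrite("pics/w8.png",np.hstack([a,np.vstack([b,t])]))
E
```

```text
18.85 [ 514.1349569  -180.50794933  206.22582757] [-1.55444655  0.036683   -2.52900182] [ 0.15677073  0.28346571 -0.56154477] [-0.02910931 -0.01995171  0.01355639] 48.51658086014865 [-0.41765979  0.24194682  1.51988918  0.02362012  1.34691381  0.53597957]
```

View pics/w8.png

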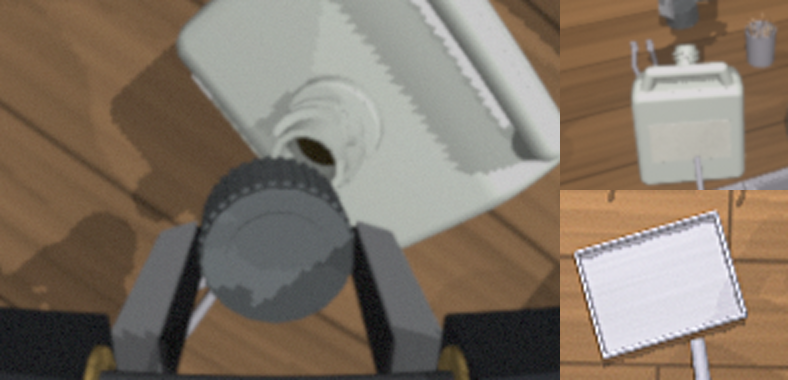

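The cap is clear of the neck, whose bare thread and mouth show at crop (315,150). The cap sits between the pads with its disc centred at (275,252). Now carry it over the tray at about (515,255).

play_rows --series '[[[0,-0.02,0],0,1],[[-0.023,-0.02,-0.033],0.03,1],[[-0.046,-0.02,-0.066],0.07,1],[[-0.069,-0.02,-0.098],0.1,1],[[-0.092,-0.02,-0.131],0.13,1],[[-0.115,-0.02,-0.164],0.16,1],[[-0.138,-0.02,-0.197],0.2,1],[[-0.161,-0.02,-0.229],0.23,1],[[-0.184,-0.02,-0.262],0.27,1],[[-0.207,-0.02,-0.295],0.27,1],[[-0.23,-0.02,-0.327],0.27,1],[[-0.251,-0.02,-0.357],0.27,1],[[-0.251,-0.02,-0.357],0.27,1],[[-0.251,-0.02,-0.357],0.27,1],[[-0.251,-0.02,-0.357],0.27,1]]'

```text
clock: 20.5
eef_pos: [513.6, 255.0, 227.9]
eef_rot: [-1.566, 0.037, -2.8]
wrist_force: [0.0, -0.7, -0.3]
finger_gap: 48.4
```

play_rows --series '[[[0,0.04,0],0,1],[[0,0.08,0],0,1],[[0,0.12,0],0,1],[[0,0.15,0],0,1],[[0,0.175,0],0,1],[[0,0.19,0],0,1],[[0,0.2,0],0,1],[[0,0.2,0],0,1],[[0,0.2,0],0,1]]' --squeeze 30

```text
clock: 21.4
eef_pos: [521.6, 256.7, 29.1]
eef_rot: [-1.566, 0.039, -2.8]
wrist_force: [0.4, -0.2, -0.2]
finger_gap: 49.1
```

```bash
python3 - <<'E'
from h import *
s=manip.read_state();print(s["clock"],s["eef_pos"],s["eef_rot"],s["wrist_force"],s["moment"],s["finger_gap"])
im=manip.camera("wrist");cr=im[100:300,110:410,::-1]
a=cv2.resize(cr,(480,320),interpolation=cv2.INTER_CUBIC)
b=cv2.resize(manip.camera("scene")[180:260,280:400,::-1],(320,213),interpolation=cv2.INTER_CUBIC)
cv2.imwrite("pics/w9.png",np.hstack([a,np.vstack([b,np.zeros((107,320,3),np.uint8)])]))
E
```

```text
21.4 [521.56130444 256.67564951  29.12638397] [-1.566366    0.03889186 -2.80015973] [ 0.40620737 -0.22130149 -0.2267927 ] [-0.02432644  0.01896646  0.04645761] 49.071131322577216
```

No contact yet. Going down slowly with a light grip, watching the force.

play_rows --series '[[[0,0.003,0],0,1],[[0,0.006,0],0,1],[[0,0.009,0],0,1],[[0,0.012,0],0,1],[[0,0.012,0],0,1]]' --squeeze 12

```text
clock: 22.0
eef_pos: [521.8, 256.8, 16.7]
eef_rot: [-1.566, 0.038, -2.8]
wrist_force: [-0.4, 0.6, -1.2]
finger_gap: 49.8
```

play_rows --series '[[[0,0.0015,0],0,1],[[0,0.003,0],0,1],[[0,0.0045,0],0,1],[[0,0.0045,0],0,1]]' --squeeze 12

```text
clock: 22.4
eef_pos: [521.9, 256.8, 12.0]
eef_rot: [-1.566, 0.038, -2.8]
wrist_force: [0.1, -0.2, 0.3]
finger_gap: 49.6
```

play_rows --series '[[[0,0.001,0],0,1],[[0,0.002,0],0,1],[[0,0.003,0],0,1],[[0,0.003,0],0,1]]' --squeeze 12

```text
clock: 22.8
eef_pos: [521.9, 256.8, 8.9]
eef_rot: [-1.566, 0.038, -2.8]
wrist_force: [0.4, -0.3, -0.8]
finger_gap: 50.5
```

play_rows --series '[[[0,0.001,0],0,1],[[0,0.002,0],0,1],[[0,0.002,0],0,1]]' --squeeze 12

```text
clock: 23.1
eef_pos: [521.9, 256.8, 6.7]
eef_rot: [-1.566, 0.038, -2.8]
wrist_force: [-0.1, 0.4, -0.9]
finger_gap: 50.3
```

The tips are now about 3 mm above the floor, with no more than about 1 N measured. Releasing gently and rising.

play_rows --series '[[[0,0,0],0,0.43],[[0,0,0],0,0.4],[[0,0,0],0,0.35],[[0,0,0],0,0.25],[[0,0,0],0,0.25],[[0,-0.01,0],0,0.25],[[0,-0.03,0],0,0.25],[[0,-0.07,0],0,0.25],[[0,-0.12,0],0,0.25],[[0,-0.17,0],0,0.25],[[0,-0.17,0],0,0.25],[[0,-0.17,0],0,0.25]]'

```text
clock: 24.3
eef_pos: [515.8, 255.5, 178.0]
eef_rot: [-1.566, 0.04, -2.8]
wrist_force: [-1.0, 0.5, -0.7]
finger_gap: 70.6
```

```bash
python3 - <<'E'
from h import *
import pickle
s=manip.read_state();print(s["clock"],s["eef_pos"],s["wrist_force"],s["finger_gap"])
P=manip.camera_params("wrist");im=manip.camera("wrist");pickle.dump((P,im,s),open("w10.pkl","wb"));cr=im[90:290,110:410,::-1]
a=cv2.resize(cr,(480,320),interpolation=cv2.INTER_CUBIC)
b=cv2.resize(manip.camera("scene")[180:270,200:400,::-1],(320,144),interpolation=cv2.INTER_CUBIC)
c=cv2.resize(manip.camera("top")[100:260,60:380,::-1],(320,176),interpolation=cv2.INTER_CUBIC)
sc=manip.camera("scene")[200:250,290:380,::-1]
d=cv2.resize(sc,(480,267),interpolation=cv2.INTER_CUBIC)
out=np.zeros((587,800,3),np.uint8);out[:320,:480]=a;out[:144,480:]=b;out[144:320,480:]=c;out[320:,:480]=d
cv2.imwrite("pics/w10.png",out)
E
```

```text
24.3 [515.84381664 255.52764185 178.0067709 ] [-0.9739135   0.49274211 -0.67900094] 70.57823511859152
```

View pics/w10.png

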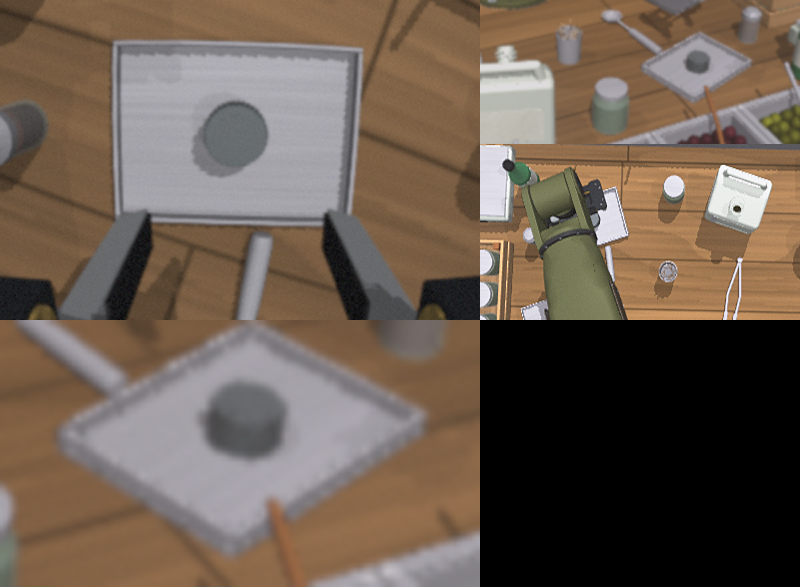

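The cap lies flat near the middle of the tray (wrist view (235,134)), and the bystanders are in place. A numeric check, then hand in.

```bash
python3 - <<'E'
from h import *
import pickle
P,_,s=pickle.load(open("w10.pkl","rb"))
p=atz("wrist",(110+235/1.6,90+134/1.6),34,P);c=np.array([atz("wrist",(110+x/1.6,90+y/1.6),18,P) for x,y in[(115,42),(361,48),(352,225),(118,220)]]).mean(0)
d=(p-c)[:2];a=np.radians(19.5);print(p,c,"tray x,y",[d@[np.cos(a),np.sin(a)],d@[-np.sin(a),np.cos(a)]])
print(manip.sign_off())
E
```

```text
[524.20971812 258.35593831  34.        ] [520.64697221 255.6222579   18.        ] tray x,y [np.float64(4.270913389181748), np.float64(1.387611548759868)]
the job is handed in; nothing more can be done
None
```

The cap is off the oil canister and lying flat in the larger steel tray, and the job is handed in. It took about 24 s of the 58 s allowed.

**How it went:**
- **Tool angle:** the moves could not tilt the tool, so it stayed vertical. I gripped the cap square to the leaning neck, cracked it loose at 60 N, and ratcheted it off in five strokes (about 3.5 rad).
- **Lift and placing:** I lifted it off along the neck and set it down with the fingertips about 3 mm above the tray floor.

**Last checks:**
- **Cap position:** it sits about 4 mm (x) and 1 mm (y) from the tray's centre. It looks flat in the wrist and scene views, though I did not measure its angle.
- **Robot:** the gripper stood 0.17 m above the tray with no significant force on it.
- **Bystanders:** those visible in the last pictures looked unmoved. I did not measure them.

**What went wrong on the way:** three grips slipped to the edge of the cap, one at the start and two during the first regrip. The wrist force reached about 60 N, against the 120 N limit. Gripping lower and square cured it. During the slow descent I felt no clear contact with the tray floor, so the cap may have settled the last few millimetres when released.

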